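Fill the round carrier of dropper bottles

ROBOT

A 7-joint arm with a two-finger parallel gripper is mounted at the origin on a cart in front of the work surface, level with it; the furniture and walls round the work are solid. World frame = base frame: x ahead of the robot, y to its left, z up, the work surface at z = 0. Lengths are in m, angles in rad, forces in N, time in s.
With the tool pointing down it reaches from about 0.425 to 1.025 m from the base axis. Payload 9.4 kg.
Tool frame: the origin (TCP) lies at the very end of the fingers, on their centre line; the grasp point (between the pads) lies 19 mm behind it; z points along the fingers, y is the line along which they close (so a half turn about z gives the same grasp; the last joint's range is limited). The gripper opens to 85 mm and grips with 20 to 120 N. Pads are 22 mm wide; open, the fingers measure 114 mm over their backs; the gripper's body (76 mm by 85 mm) begins 54 mm behind the grasp point. The pads swing forward as they close: fully open they stand 13 mm farther back than shut.
Start: joints at [-1.335, 0.599, -0.003, 1.599, 0.002, 0.943, -0.08], TCP at [0.223, 0.69, 0.231] pointing down, gripper open.
Joint ranges: [-2.57, 2.57], [-0.35, 1.97], [-1.29, 1.29], [0.11, 2.56], [-1.05, 4.19], [0.11, 1.86], [-2.63, 2.63]. Speed limits (rad/s): [2.22, 2.22, 3.01, 3.01, 3.14, 3.14, 3.14].

INTERFACE

Orientations are given as a unit quaternion [x, y, z, w].
In Python, from cell import env gives the robot as it stands.
- The arm moves only by the tool apply_moves, never from a script. Its argument "plan" is one flat list of numbers, 4 for each row, row after row: the shift along the tool's x, y, z in mm, then the turn about the tool's z in degrees. In form: [x, y, z, roll, x, y, z, roll, ...]. A call has 1 to 12 rows; each row shifts and turns the commanded pose from where the row before left it, along the tool's axes as they then stand; what a row does not reach is not made up. A row lasts 1/10 s, in which the tool goes at most 50 mm and 8.59 degrees, less where a joint would pass 70% of its speed; a pose out of reach is approached as far as the arm can. A call is refused whole if a number of a shift passes 50 or a number of a turn 8.59, either way. A call with a gripper value outside its range is refused whole. "fingers" is the finger opening in mm, from 0 to 85.4, set as the call begins (left out, the last holds). The fingers move at their own pace and stop on an object; the grip force is fixed at half the most. Time passes only in rows, so rows that do not move let the fingers close. It gives the time, the measured TCP pose, the force, the opening and the grip force at its end, in the units of the state.
- env.state(): the state, without advancing time (a new reading comes with each control period).
- env.capture(name): name is "side" or "top"; returns a dict with "color" (420x560x3 uint8, red, green, blue), "range_z" (420x560 float32, m along the optical axis (not along the pixel's ray), 0 where there is no reading), "fx", "fy", "cx", "cy" (pixels), "origin" and "orientation" of the camera in the world. Camera axes: x right, y down, z forward; pixel columns grow to the right and rows downward; lengths in m; the calibration is good to about 2 mm. A picture is of the moment at which its call begins.
- env.close_job(): hands the job in; it is judged then, once.
Trained networks look in the newest picture that a camera, given by its name, has taken for a name from the list of things; names that differ only in an ending like _2 or _b are one class to them, and where a whole thing is asked for, a point or a joint stands for the part that bears it (a point fixed in the world has none). Each returns a list of dicts, best first, with "conf" (0 to 1); they miss things now and then, are a little off and sometimes report something else, mostly with a low value. They report only what shows in the picture. A call takes as long as a camera call.
- env.boxes_of(query, camera): "bbox" ([left, top, right, bottom] in pixels, round what is visible of it).
- env.trace(query, camera): "pixels" (420x560 bool, what is visible of it) and "bbox" ([left, top, right, bottom] in pixels, round what is visible of it).
The state is a dict: "clock": time; "joints": joint angles; "joint_velocities": joint speeds; "joint_efforts": joint torques, N m; "tool_pos": TCP position; "tool_rot": TCP orientation; "ft_force": force on the tool from outside, world axes, zero at the start; "wrist_torque": the same for the moment, N m; "grip_width": finger opening in m; "gripper_force": force on a finger pad.
Only numpy, scipy, OpenCV 4.12 (cv2) and the standard library are available. Lean on these libraries where they do the work, as an engineer would, in place of code of your own. Each camera call takes 0.05 s, during which the arm holds its last target. There are 200 camera calls.

TASK

The round metal carrier has room for seven amber dropper bottles, one in the middle and six round it, but two places of its outer ring are still vacant. Take the two amber dropper bottles that stand singly on the open bench in front of the microscope and to its left (not the group of three together at the back) and set one down gently in each vacant place, so that both stand upright on the carrier's floor, centred in their places; do not drop them in. The white vial and the white jar do not belong in it.

Things in the scene. Friction and masses are not known exactly. Their poses are not given: they have to be found in the camera images.
- bottle_1: amber dropper bottle with a black cap, standing upright outside the carrier among other things: body 29 mm in diameter up to 60 mm, cap taken as 19 mm in diameter from 60 to 92 mm (grasp here), 92 mm tall, about 45 g. Origin: centre of its underside, z up its axis. Other loose vials and jars, up to 130 mm tall, stand at least 85 mm away, centre to centre
- bottle_2: just like bottle_1: amber dropper bottle with a black cap, standing upright outside the carrier among other things: body 29 mm in diameter up to 60 mm, cap taken as 19 mm in diameter from 60 to 92 mm (grasp here), 92 mm tall, about 45 g. Origin: centre of its underside, z up its axis. Other loose vials and jars, up to 130 mm tall, stand at least 85 mm away, centre to centre
- place_1 (a point): a vacant place in the carrier, marked by a grey 31 mm ring: its centre on the carrier's floor, 6 mm above the bench. z up; y level, tangent to the carrier's rim. place_2 lies 88 mm away, across the middle; the carrier's centre lies midway. The carrier is a fixed round metal dish, 140 mm across, wall 3 mm, rim 26 mm above the bench, turned at random. Either bottle may go in either place
- place_2 (a point): the other vacant place, axes as for place_1. Five bottles like bottle_1 are held fast on the carrier's floor in 35 mm collars, caps 98 mm above the bench: one in the middle, four in the ring; neighbouring places are 44 mm apart. A vacant place's neighbours stand towards the centre and 60 degrees either side, so fingers closing along its y, opened 40 mm, pass between the caps

How it is judged:
By the outcome, as a careful person would: the job done as asked, in the order asked, and still so for the second after the job is handed in, with the robot touching nothing.
It also fails if it takes over 54 s, if anything falls off the work surface, if the arm or the gripper's body presses on something with over 40 N, if the wrist force passes 120 N, or if a joint passes its speed limit or range.

## Working session

There is one attempt and no reset: what is moved stays moved. The work goes in short steps, Python scripts to look and compute and a tool call to move; the robot and the scene stay as the last step left them, time stands still between calls to the robot, and variables do not carry over. Pictures are saved under pics/ and viewed, at most 10 in all, crops included, and the job is handed in when it is done.

Besides the shell and the picture viewer there is one more tool, called as name(argument=value, ...) on one line, values as JSON. apply_moves: Moves the arm, as the interface text tells. Its arguments: {"type":"object","properties":{"plan":{"type":"array"},"fingers":{"type":"number"}},"required":["plan"]}

```bash
mkdir -p pics
cat > h.py <<'E'
import numpy as np,cv2
from scipy.spatial.transform import Rotation as R
from cell import env
def pts(c):
    z=c["range_z"];v,u=np.mgrid[:z.shape[0],:z.shape[1]]
    p=np.stack([(u-c["cx"])/c["fx"]*z,(v-c["cy"])/c["fy"]*z,z],-1)
    w=p@R.from_quat(c["orientation"]).as_matrix().T+np.array(c["origin"])
    w[z==0]=np.nan
    return w
E
python3 - <<'E'
from h import *
s=env.state();print(s["clock"],s["tool_pos"],s["tool_rot"],s["grip_width"])
ims=[]
for n in ("top","side"):
    c=env.capture(n);np.savez(n+"0.npz",**c);W=pts(c);im=c["color"][:,:,::-1].copy()
    print(n,c["origin"],c["orientation"],c["fx"])
    for q in ("bottle_1","place_1"):
        for d in env.trace(q,n):
            m=d["pixels"]; w=W[m];w=w[~np.isnan(w[:,0])]
            if len(w)==0: continue
            zt=np.percentile(w[:,2],97);t=w[w[:,2]>zt-.006]
            print(q,round(d["conf"],2),[round(float(x)) for x in d["bbox"]],"top",np.round(np.median(t,0),4),"all",np.round(np.median(w,0),4))
            b=[int(x) for x in d["bbox"]];cv2.rectangle(im,b[:2],b[2:],(0,255,0) if q[0]=='b' else (0,0,255),1)
    cv2.imwrite(f"pics/{n}0.png",im)
E
```

```text
0.0 [0.22297911 0.68938723 0.23041196] [ 1.55718563e-01  9.87801170e-01 -7.59077451e-04 -3.54212780e-05] 0.0853488796644349
top [0.39432824 0.0062969  0.96550204] [-0.70334266  0.70430535 -0.06604689  0.07000633] 409.2057327435011
bottle_1 0.72 [162, 175, 178, 194] top [0.6388 0.2546 0.089 ] all [0.634  0.2513 0.0516]
place_1 0.59 [340, 204, 397, 263] top [ 0.5262 -0.2041  0.0955] all [ 0.5224 -0.2032  0.012 ]
side [ 0.19172419 -0.57385016  0.55075327] [ 0.86131629 -0.23619167  0.13059463 -0.43045649] 411.72550056434187
bottle_1 0.94 [222, 192, 237, 233] top [0.4654 0.0618 0.0852] all [0.4612 0.0554 0.0432]
bottle_1 0.82 [256, 135, 265, 170] top [0.6391 0.2531 0.0864] all [0.6369 0.2467 0.0406]
place_1 0.59 [290, 244, 373, 336] top [ 0.5262 -0.2098  0.0927] all [ 0.5182 -0.2192  0.0242]
```

View pics/top0.png

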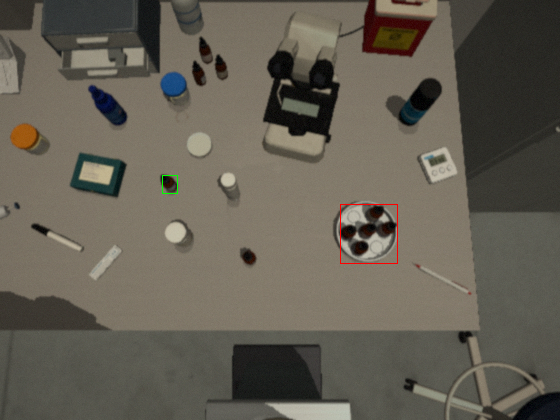

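View pics/side0.png

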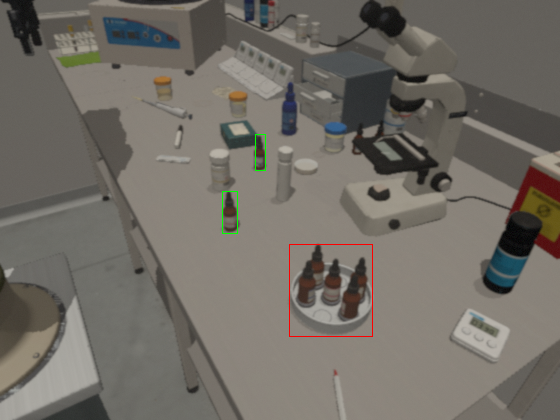

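The top view shows the single bottles at (169,184) and (249,257). The carrier is at (366,231), with vacant places at about (353,215) and (377,248). The side view agrees, with bottles at (260,153) and (230,213) and one empty ring at (322,316). Next I'll fit their positions geometrically.

```bash
cat >> h.py <<'E'
from scipy.optimize import least_squares
def bottle(W,g,z0=0.,rad=.024):
    """fit axis of an upright bottle near g: body cylinder, and separately cap points"""
    out=[]
    for lo,hi,r in ((.008,.045,.0145),(.066,.09,None)):
        x=np.array(g,float)
        for _ in range(3):
            m=(np.hypot(W[...,0]-x[0],W[...,1]-x[1])<rad)&(W[...,2]>lo+z0)&(W[...,2]<hi+z0)
            p=W[m]
            if len(p)<8: break
            if r: x=least_squares(lambda q:np.hypot(p[:,0]-q[0],p[:,1]-q[1])-r,x,loss="soft_l1",f_scale=.001).x
            else: x=p[:,:2].mean(0)
        out.append((np.round(x,4),len(p)))
    return out
def carrier(W,g=(.52,-.206)):
    d=np.hypot(W[...,0]-g[0],W[...,1]-g[1])
    p=W[(d<.08)&(d>.058)&(W[...,2]>.0225)&(W[...,2]<.030)]
    x=least_squares(lambda q:np.hypot(p[:,0]-q[0],p[:,1]-q[1])-.0685,g,loss="soft_l1",f_scale=.001).x
    b=W[(np.hypot(W[...,0]-x[0],W[...,1]-x[1])<.062)&(W[...,2]>.03)&(W[...,2]<.051)]
    def f(q):
        a=q[2]+np.radians([60,120,240,300]); c=np.array([[q[0],q[1]]]+[[q[0]+.044*np.cos(t),q[1]+.044*np.sin(t)] for t in a])
        return np.abs(np.hypot(b[:,None,0]-c[:,0],b[:,None,1]-c[:,1])-.0145).min(1)
    best=min((least_squares(f,[*x,t],loss="soft_l1",f_scale=.001) for t in np.radians(np.arange(0,180,10))),key=lambda r:r.cost)
    return x,len(p),best.x,len(b),np.sqrt(np.mean(best.fun**2))
E
python3 - <<'E'
from h import *
for n in ("top","side"):
    W=pts(np.load(n+"0.npz"))
    print(n,"A",bottle(W,(.637,.252)),"B",bottle(W,(.465,.059)))
    x,k,b,m,rm=carrier(W);print("rim",x.round(4),k,"fit",b[:2].round(4),np.degrees(b[2]).round(2),m,rm)
    for s in (0,np.pi): print("place",(b[0]+.044*np.cos(b[2]+s)).round(4),(b[1]+.044*np.sin(b[2]+s)).round(4))
    c=np.load(n+"0.npz");print("bench z",np.nanmedian(W[(np.abs(W[...,0]-.5)<.03)&(np.abs(W[...,1]+.08)<.03)][:,2]).round(4))
    d=np.hypot(W[...,0]-x[0],W[...,1]-x[1]);
    import scipy.ndimage as nd
    L,N=nd.label((d<.06)&(W[...,2]>.082))
    for i in range(1,N+1):
        p=W[L==i]
        if len(p)>4: print("cap",p.mean(0).round(4),len(p))
im=np.load("top0.npz")["color"][185:275,320:415,::-1]; im2=np.load("side0.npz")["color"][235:340,280:385,::-1]
cv2.imwrite("pics/c.png",np.hstack([cv2.resize(im,(400,400),interpolation=2),cv2.resize(im2,(400,400),interpolation=2)]))
E
```

```text
top A [(array([0.6401, 0.2572]), 67), (array([0.6376, 0.2549]), 53)] B [(array([0.465 , 0.0654]), 21), (array([0.4636, 0.0649]), 44)]
rim [ 0.5271 -0.2054] 312 fit [ 0.5274 -0.2058] 34.85 150 0.00039792495184178315
place 0.5635 -0.1806
place 0.4913 -0.2309
bench z 0.0001
cap [ 0.5658 -0.223   0.0929] 28
cap [ 0.5302 -0.2477  0.093 ] 29
cap [ 0.5264 -0.2042  0.0922] 29
cap [ 0.5222 -0.1607  0.0926] 27
cap [ 0.4864 -0.1851  0.0933] 28
side A [(array([0.6411, 0.2561]), 149), (array([0.6393, 0.2518]), 55)] B [(array([0.4657, 0.0642]), 201), (array([0.4643, 0.0606]), 81)]
rim [ 0.5269 -0.2075] 482 fit [ 0.5279 -0.207 ] 34.86 597 0.0006955419018268897
place 0.564 -0.1819
place 0.4918 -0.2322
bench z -0.0005
cap [ 0.5224 -0.1654  0.0906] 59
cap [ 0.5655 -0.2278  0.0907] 64
cap [ 0.5257 -0.2092  0.091 ] 59
cap [ 0.4859 -0.1907  0.0909] 62
cap [ 0.5292 -0.253   0.0908] 68
```

View pics/c.png

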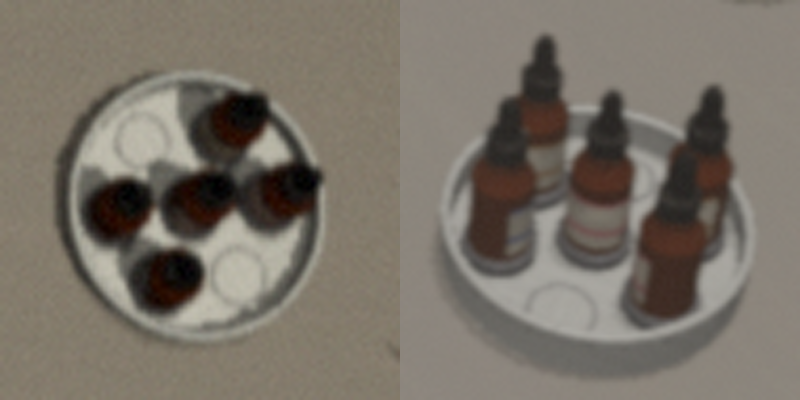

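The crop shows the vacant rings at the far left (crop 140,138) and near right (crop 240,275), which agrees with the fit. That puts the places at (0.5637,-0.1812) and (0.4916,-0.2315). Bottle A is at (0.6406,0.2567) and bottle B at (0.4654,0.0648).

```bash
cat >> h.py <<'E'
def delta(xyz,yaw=-55.14):
    s=env.state();r=R.from_quat(s["tool_rot"]);M=r.as_matrix()
    d=M.T@(np.array(xyz)-s["tool_pos"])*1000
    ya=np.degrees(np.arctan2(M[1,1],M[0,1]));roll=-((yaw-ya+180)%360-180)
    print("t",round(s["clock"],2),"pos",np.round(s["tool_pos"],4),"tilt",np.round(M[:,2],3),"d(tool mm)",d.round(1),"roll",round(roll,2),"w",round(s["grip_width"],4),"F",np.round(s["ft_force"],1),"j",np.round(s["joints"],2))
E
python3 -c "
from h import *
delta((.6406,.2567,.2))"
```

```text
t 0.3 pos [0.2231 0.6897 0.231 ] tilt [-0.    -0.001 -1.   ] d(tool mm) [-530.5 -283.5   31.2] roll 127.22 w 0.0855 F [-0.3 -0.6 -0.3] j [-1.33  0.6  -0.    1.6   0.    0.94 -0.08]
```

apply_moves(plan=[-20,-10,0,0,-40,-21,0,0,-40,-21,0,0,-40,-21,0,0,-40,-21,0,0,-40,-21,0,0,-40,-21,0,0,-40,-21,0,0,-40,-21,0,0,-40,-21,0,0,-40,-21,0,0,-40,-21,0,0], fingers=50)

```text
clock: 1.5
tool_pos: [0.588, 0.3163, 0.2315]
tool_rot: [0.156, 0.988, -0.0, 0.0]
ft_force: [0.1, 0.3, 0.7]
grip_width: 0.0501
gripper_force: 0.0
```

apply_moves(plan=[-40,-22,0,0,-20,-12,0,0,0,0,0,8,0,0,0,8,0,0,0,8,0,0,0,8,0,0,0,8,0,0,0,8,0,0,0,8,0,0,0,8,0,0,0,8,0,0,0,8])

```text
clock: 2.7
tool_pos: [0.6333, 0.267, 0.2314]
tool_rot: [0.756, 0.654, 0.0, 0.0]
ft_force: [0.5, 0.5, -0.3]
grip_width: 0.0499
gripper_force: 0.0
```

apply_moves(plan=[0,0,0,8,0,0,0,8,0,0,0,8,0,0,0,8,0,0,0,8,0,0,0,7,0,0,0,0,0,0,0,0,0,0,0,0])

```text
clock: 3.6
tool_pos: [0.6333, 0.2678, 0.2314]
tool_rot: [0.953, 0.303, 0.0, -0.0]
ft_force: [0.3, 0.5, 0.2]
grip_width: 0.0498
gripper_force: 0.0
```

```bash
python3 -c "
from h import *
delta((.6406,.2567,.15))"
```

```text
t 3.6 pos [0.6333 0.2678 0.2314] tilt [ 0.  0. -1.] d(tool mm) [-0.4 13.3 81.4] roll 0.36 w 0.0498 F [0.3 0.5 0.2] j [-0.87  0.63  0.63  1.72 -0.44  0.94 -1.02]
```

apply_moves(plan=[0,13.3,0,0.4,0,0,30,0,0,0,30,0,0,0,30,0,0,0,25,0,0,0,20,0,0,0,15,0,0,0,10,0,0,0,6,0,0,0,0,0,0,0,0,0])

```text
clock: 4.7
tool_pos: [0.6414, 0.2573, 0.066]
tool_rot: [0.955, 0.298, 0.001, -0.0]
ft_force: [0.1, 0.2, 0.7]
grip_width: 0.0502
gripper_force: 0.0
```

Run:
```python
from h import *
delta((.6406,.2567,.065))
c=env.capture("side");W=pts(c);print(bottle(W,(.6406,.2567)))
cv2.imwrite("pics/g1.png",cv2.resize(c["color"][80:220,180:340,::-1],(640,560),interpolation=2))
```

```text
t 4.7 pos [0.6414 0.2573 0.066 ] tilt [ 0.001  0.    -1.   ] d(tool mm) [-1.  0.  1.] roll -0.18 w 0.0502 F [0.1 0.2 0.7] j [-0.76  0.81  0.49  1.82 -0.59  0.67 -0.89]
[(array([0.6409, 0.256 ]), 149), (array([0.639 , 0.2512]), 57)]
```

View pics/g1.png

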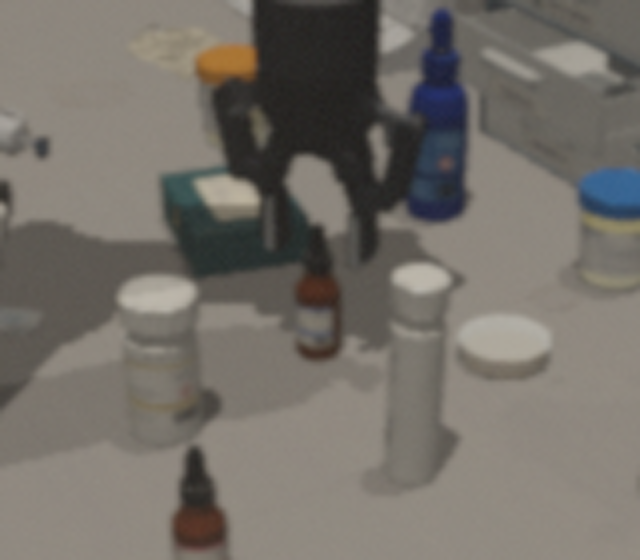

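The fingers straddle the cap: tips at crop (272,250) and (360,262), cap at (318,230–280). I'll close here.

apply_moves(plan=[-1,0,0.5,0,0,0,0,0,0,0,0,0,0,0,0,0,0,0,0,0,0,0,0,0,0,0,0,0], fingers=10)

```text
clock: 5.45
tool_pos: [0.6403, 0.2569, 0.0654]
tool_rot: [0.955, 0.298, 0.0, -0.0]
ft_force: [-0.7, -0.4, 6.7]
grip_width: 0.017
gripper_force: 58.5
```

apply_moves(plan=[0,0,-5,0,0,0,-10,0,0,0,-20,0,0,0,-30,0,0,0,-35,0,0,0,-30,0,0,0,-20,0,0,0,0,0,0,0,0,0])

```text
clock: 6.35
tool_pos: [0.6399, 0.2569, 0.2151]
tool_rot: [0.955, 0.298, 0.0, -0.0]
ft_force: [-0.2, -0.2, -0.9]
grip_width: 0.0172
gripper_force: 58.5
```

Run:
```python
from h import *
delta((.5637,-.1812,.21))
s=env.state();x,y,z=s["tool_pos"];print(s["gripper_force"])
for n in ("side","top"):
    W=pts(env.capture(n));print(n,bottle(W,(x,y),z-.065), np.round([x,y,z],4))
```

```text
t 6.35 pos [0.6399 0.2569 0.2151] tilt [ 0.     0.001 -1.   ] d(tool mm) [-312.   316.8    4.8] roll -0.17 w 0.0172 F [-0.2 -0.2 -0.9] j [-0.84  0.64  0.63  1.73 -0.46  0.92 -0.99]
58.52144658565521
side [(array([0.6407, 0.2562]), 180), (array([0.6373, 0.2507]), 193)] [0.6399 0.2569 0.2151]
top [(array([0.6391, 0.2574]), 111), (array([0.6344, 0.2543]), 156)] [0.6399 0.2569 0.2151]
```

apply_moves(plan=[-20,12,0,0,-35,22,0,0,-35,22,0,0,-35,22,0,0,-35,22,0,0,-35,22,0,0,-25,35,0,0,-22,37,0,0,-20,37,0,0,-20,37,0,0,-20,32,0,0,-10,17,0,0])

```text
clock: 7.65
tool_pos: [0.5628, -0.1854, 0.214]
tool_rot: [0.955, 0.296, -0.001, 0.0]
ft_force: [-0.1, -0.4, -0.6]
grip_width: 0.0171
gripper_force: 58.6
```

apply_moves(plan=[0,0,0,0,0,0,0,0])

```text
clock: 7.85
tool_pos: [0.5633, -0.1813, 0.2138]
tool_rot: [0.955, 0.298, -0.001, -0.001]
ft_force: [-0.2, 0.2, -0.1]
grip_width: 0.0175
gripper_force: 58.6
```

Run:
```python
from h import *
delta((.5637,-.1812,.12))
s=env.state();x,y,z=s["tool_pos"]
for n in ("side","top"):
    W=pts(env.capture(n));print(n,bottle(W,(x,y),z-.065)); r=carrier(W);print(r[2].round(4),np.degrees(r[2][2]))
```

```text
t 7.85 pos [ 0.5633 -0.1813  0.2138] tilt [-0.002  0.001 -1.   ] d(tool mm) [ 0.6  0.3 93.8] roll -0.24 w 0.0175 F [-0.2  0.2 -0.1] j [-0.19  0.52  0.6   1.95 -0.41  0.79 -0.32]
side [(array([ 0.5636, -0.1817]), 355), (array([ 0.559 , -0.1857]), 406)]
[ 0.5279 -0.2069  0.6089] 34.88658578897688
top [(array([ 0.5633, -0.1813]), 0), (array([ 0.5633, -0.1813]), 0)]
[ 0.52  -0.206  0.   ] 0.0
  return _methods._mean(a, axis=axis, dtype=dtype,
  ret = ret.dtype.type(ret / rcount)
```

apply_moves(plan=[0.5,0.2,15,-0.2,0,0,25,0,0,0,30,0,0,0,25,0,0,0,20,0,0,0,12,0,0,0,7,0,0,0,3,0,0,0,1,0,0,0,0,0,0,0,0,0])

```text
clock: 9.05
tool_pos: [0.5648, -0.1815, 0.0775]
tool_rot: [0.954, 0.3, 0.001, 0.0]
ft_force: [0.5, 0.3, -0.6]
grip_width: 0.0173
gripper_force: 58.6
```

Run:
```python
from h import *
delta((.5637,-.1812,.0714))
s=env.state();x,y,z=s["tool_pos"]
W=pts(env.capture("side"));print(bottle(W,(x,y),z-.065))
```

```text
t 9.05 pos [ 0.5648 -0.1815  0.0775] tilt [ 0.001 -0.    -1.   ] d(tool mm) [-0.8 -0.8  6.1] roll 0.02 w 0.0173 F [ 0.5  0.3 -0.6] j [-0.07  0.69  0.43  2.04 -0.57  0.52 -0.18]
[(array([ 0.5652, -0.1817]), 119), (array([ 0.5604, -0.1858]), 287)]
```

apply_moves(plan=[-0.8,-0.8,2,0,0,0,1,0,0,0,1,0,0,0,0.5,0,0,0,0.5,0,0,0,0,0,0,0,0,0])

```text
clock: 9.8
tool_pos: [0.5633, -0.1812, 0.0718]
tool_rot: [0.954, 0.3, -0.0, 0.0]
ft_force: [-0.0, 0.2, -1.4]
grip_width: 0.0172
gripper_force: 58.6
```

apply_moves(plan=[0,0,0.4,0,0,0,0.4,0,0,0,0,0,0,0,0,0])

```text
clock: 10.2
tool_pos: [0.5634, -0.1812, 0.0714]
tool_rot: [0.954, 0.3, 0.0, 0.0]
ft_force: [-0.9, 1.0, 5.6]
grip_width: 0.0173
gripper_force: 59.1
```

The force reads 5.6 N, so the bottle is on the floor. I'll open just enough to clear it.

apply_moves(plan=[0,0,0,0,0,0,0,0,0,0,0,0,0,0,0,0], fingers=28)

```text
clock: 10.6
tool_pos: [0.5633, -0.1812, 0.0709]
tool_rot: [0.954, 0.3, -0.0, 0.0]
ft_force: [1.0, 0.9, 0.1]
grip_width: 0.0276
gripper_force: 0.0
```

apply_moves(plan=[0,0,-3,0,0,0,-6,0,0,0,-12,0,0,0,-20,0,0,0,-30,0,0,0,-35,0,0,0,-30,0,0,0,-12,0,0,0,0,0,0,0,0,0])

```text
clock: 11.6
tool_pos: [0.563, -0.1807, 0.2186]
tool_rot: [0.954, 0.3, -0.0, -0.0]
ft_force: [0.0, 0.3, 0.5]
grip_width: 0.028
gripper_force: 0.0
```

Run:
```python
from h import *
delta((.4654,.0648,.2))
c=env.capture("side");W=pts(c);print("placed",bottle(W,(.5637,-.1812),.006),"B",bottle(W,(.4654,.0648)))
cv2.imwrite("pics/p1.png",cv2.resize(c["color"][180:350,200:400,::-1],(640,544),interpolation=2))
```

```text
t 11.6 pos [ 0.563  -0.1807  0.2186] tilt [-0.  0. -1.] d(tool mm) [  60.4 -257.2   18.7] roll 0.04 w 0.028 F [0.  0.3 0.5] j [-0.2   0.52  0.61  1.95 -0.41  0.8  -0.32]
placed [(array([ 0.5641, -0.1817]), 96), (array([ 0.5609, -0.1849]), 118)] B [(array([0.4657, 0.0641]), 200), (array([0.4643, 0.0604]), 77)]
```

View pics/p1.png

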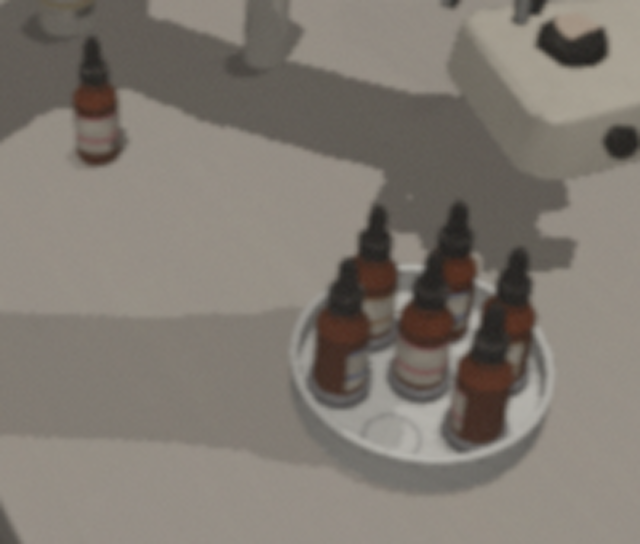

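The first bottle stands upright in its place at crop (455,270), and one vacant ring remains at (392,430). Now bottle B.

apply_moves(plan=[4,-17,0,0,8,-35,0,0,8,-35,0,0,8,-35,0,0,8,-35,0,0,8,-35,0,0,8,-35,0,0,8,-30,0,0,0,0,0,0,0,0,0,0,0,0,0,0], fingers=50)

```text
clock: 12.75
tool_pos: [0.4657, 0.063, 0.2186]
tool_rot: [0.954, 0.299, -0.0, 0.0]
ft_force: [-0.4, 0.6, -0.4]
grip_width: 0.05
gripper_force: 0.0
```

Run:
```python
from h import *
delta((.4654,.0648,.0654))
```

```text
t 12.75 pos [0.4657 0.063  0.2186] tilt [-0.    -0.001 -1.   ] d(tool mm) [  1.   -1.7 153.2] roll -0.04 w 0.05 F [-0.4  0.6 -0.4] j [-0.75  0.37  0.67  2.21 -0.37  0.67 -0.78]
```

apply_moves(plan=[0.8,-1.6,10,0,0,0,25,0,0,0,30,0,0,0,30,0,0,0,25,0,0,0,15,0,0,0,10,0,0,0,6,0,0,0,0,0,0,0,0,0])

```text
clock: 13.75
tool_pos: [0.4655, 0.0655, 0.0683]
tool_rot: [0.954, 0.299, 0.0, 0.0]
ft_force: [0.1, 0.3, 0.6]
grip_width: 0.0497
gripper_force: 0.0
```

Run:
```python
from h import *
delta((.4654,.0648,.0654))
c=env.capture("side");W=pts(c);print("B",bottle(W,(.4654,.0648)))
```

```text
t 13.75 pos [0.4655 0.0655 0.0683] tilt [ 0.001  0.    -1.   ] d(tool mm) [-0.5  0.5  2.9] roll -0.01 w 0.0497 F [0.1 0.3 0.6] j [-0.48  0.61  0.32  2.32 -0.68  0.3  -0.52]
B [(array([0.4657, 0.0642]), 203), (array([0.4645, 0.0596]), 76)]
```

apply_moves(plan=[-0.5,0.5,2.5,0,0,0,0,0])

```text
clock: 14.0
tool_pos: [0.4653, 0.0652, 0.0658]
tool_rot: [0.954, 0.3, 0.0, 0.0]
ft_force: [-0.0, 0.8, -0.1]
grip_width: 0.0503
gripper_force: 0.0
```

apply_moves(plan=[0,0,0,0,0,0,0,0,0,0,0,0,0,0,0,0,0,0,0,0,0,0,0,0,0,0,0,0], fingers=10)

```text
clock: 14.7
tool_pos: [0.4654, 0.065, 0.0658]
tool_rot: [0.954, 0.3, 0.0, 0.0]
ft_force: [-0.4, -0.8, 5.2]
grip_width: 0.017
gripper_force: 58.4
```

apply_moves(plan=[0,0,-5,0,0,0,-10,0,0,0,-20,0,0,0,-30,0,0,0,-35,0,0,0,-30,0,0,0,-20,0,0,0,0,0,0,0,0,0])

```text
clock: 15.6
tool_pos: [0.4649, 0.0654, 0.2156]
tool_rot: [0.954, 0.3, 0.0, -0.0]
ft_force: [-0.5, -0.2, -0.8]
grip_width: 0.0175
gripper_force: 58.6
```

Run:
```python
from h import *
delta((.4916,-.2315,.21))
s=env.state();x,y,z=s["tool_pos"]
for n in ("side","top"):
    W=pts(env.capture(n));print(n,bottle(W,(x,y),z-.065))
```

```text
t 15.6 pos [0.4649 0.0654 0.2156] tilt [ 0.001  0.001 -1.   ] d(tool mm) [-148.1  258.7    5.4] roll 0.06 w 0.0175 F [-0.5 -0.2 -0.8] j [-0.77  0.38  0.69  2.21 -0.4   0.67 -0.76]
side [(array([0.4656, 0.0646]), 273), (array([0.4628, 0.059 ]), 290)]
top [(array([0.4649, 0.0654]), 0), (array([0.4649, 0.0654]), 0)]
```

apply_moves(plan=[-10,17,0,0,-20,35,0,0,-20,35,0,0,-20,35,0,0,-20,35,0,0,-20,35,0,0,-20,35,0,0,-13,22,0,0,-5,9.7,0,0,0,0,0,0,0,0,0,0,0,0,0,0])

```text
clock: 16.9
tool_pos: [0.4916, -0.2301, 0.215]
tool_rot: [0.954, 0.301, -0.0, -0.001]
ft_force: [0.9, -0.2, 0.3]
grip_width: 0.0171
gripper_force: 58.6
```

Run:
```python
from h import *
delta((.4916,-.2315,.0718))
s=env.state();x,y,z=s["tool_pos"]
W=pts(env.capture("side"));print(bottle(W,(x,y),z-.065))
```

```text
t 16.9 pos [ 0.4916 -0.2301  0.215 ] tilt [-0.001  0.001 -1.   ] d(tool mm) [ -0.8   1.4 143.2] roll 0.13 w 0.0171 F [ 0.9 -0.2  0.3] j [-0.11  0.47  0.63  2.06 -0.41  0.74 -0.18]
[(array([ 0.4919, -0.2307]), 421), (array([ 0.4875, -0.2344]), 485)]
```

apply_moves(plan=[-0.8,1.4,15,0,0,0,25,0,0,0,30,0,0,0,25,0,0,0,20,0,0,0,12,0,0,0,7,0,0,0,2,0,0,0,0,0,0,0,0,0])

```text
clock: 17.95
tool_pos: [0.4923, -0.2336, 0.0802]
tool_rot: [0.954, 0.3, 0.001, 0.0]
ft_force: [-0.5, -0.3, -1.0]
grip_width: 0.0172
gripper_force: 58.6
```

Run:
```python
from h import *
delta((.4916,-.2315,.0718))
s=env.state();x,y,z=s["tool_pos"]
W=pts(env.capture("side"));print(bottle(W,(x,y),z-.065))
```

```text
t 17.95 pos [ 0.4923 -0.2336  0.0802] tilt [ 0.001 -0.    -1.   ] d(tool mm) [ 0.6 -2.1  8.4] roll 0.03 w 0.0172 F [-0.5 -0.3 -1. ] j [ 0.06  0.65  0.42  2.15 -0.6   0.45 -0.01]
[(array([ 0.4924, -0.2343]), 298), (array([ 0.4879, -0.2377]), 338)]
```

apply_moves(plan=[0.6,-2,3,0,0,0,2,0,0,0,1,0,0,0,1,0,0,0,0,0,0,0,0,0,0,0,0,0])

```text
clock: 18.7
tool_pos: [0.4912, -0.2315, 0.0725]
tool_rot: [0.954, 0.3, 0.0, 0.0]
ft_force: [0.4, -0.1, 0.8]
grip_width: 0.0168
gripper_force: 58.6
```

```bash
python3 -c "
from h import *
delta((.4916,-.2315,.0718))"
```

```text
t 18.7 pos [ 0.4912 -0.2315  0.0725] tilt [ 0. -0. -1.] d(tool mm) [0.4 0.2 0.7] roll 0.01 w 0.0168 F [ 0.4 -0.1  0.8] j [ 0.06  0.66  0.41  2.16 -0.61  0.43 -0.  ]
```

apply_moves(plan=[0.3,0,0.4,0,0,0,0.4,0,0,0,0,0,0,0,0,0])

```text
clock: 19.1
tool_pos: [0.4915, -0.2313, 0.0719]
tool_rot: [0.954, 0.3, 0.0, 0.0]
ft_force: [-0.7, 0.3, 4.1]
grip_width: 0.0172
gripper_force: 59.1
```

The force reads 4.1 N, so it is in contact. I'll release and retreat.

apply_moves(plan=[0,0,0,0,0,0,0,0,0,0,0,0,0,0,0,0], fingers=28)

```text
clock: 19.5
tool_pos: [0.4914, -0.2313, 0.0716]
tool_rot: [0.954, 0.3, -0.0, -0.0]
ft_force: [-0.3, 1.3, -0.4]
grip_width: 0.028
gripper_force: 0.0
```

apply_moves(plan=[0,0,-3,0,0,0,-6,0,0,0,-12,0,0,0,-20,0,0,0,-30,0,0,0,-35,0,0,0,-30,0,0,0,-12,0,0,0,0,0])

```text
clock: 20.4
tool_pos: [0.4922, -0.2314, 0.2217]
tool_rot: [0.954, 0.3, 0.002, 0.001]
ft_force: [-0.7, -0.5, -0.3]
grip_width: 0.0279
gripper_force: 0.0
```

apply_moves(plan=[0,-20,0,0,0,-40,0,0,0,-40,0,0,0,-40,0,0,0,-40,0,0,0,-20,0,0,0,0,0,0,0,0,0,0,0,0,0,0])

```text
clock: 21.3
tool_pos: [0.3776, -0.0678, 0.2195]
tool_rot: [0.954, 0.299, -0.0, 0.0]
ft_force: [-0.1, 0.3, -0.9]
grip_width: 0.0279
gripper_force: 0.0
```

Run:
```python
from h import *
o=[]
for n,a in (("side",(200,400,180,350)),("top",(310,430,175,277))):
    c=env.capture(n);W=pts(c)
    print(n,bottle(W,(.5637,-.1812),.006),bottle(W,(.4916,-.2315),.006))
    o.append(cv2.resize(c["color"][a[2]:a[3],a[0]:a[1],::-1],(400,340),interpolation=2))
cv2.imwrite("pics/end.png",np.hstack(o))
```

```text
side [(array([ 0.5639, -0.1817]), 95), (array([ 0.561 , -0.1849]), 117)] [(array([ 0.4917, -0.232 ]), 283), (array([ 0.4889, -0.2345]), 134)]
top [(array([ 0.5638, -0.18  ]), 57), (array([ 0.5613, -0.1783]), 49)] [(array([ 0.4905, -0.2312]), 62), (array([ 0.4901, -0.2271]), 52)]
```

View pics/end.png

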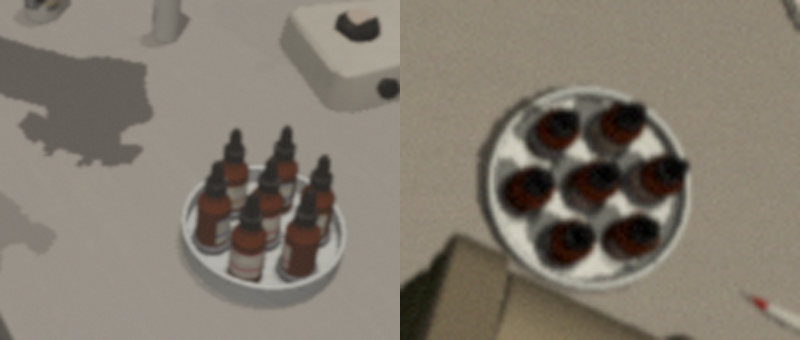

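All seven bottles now stand upright in the carrier. The two placed ones, at (555,130) and (632,235) in the right crop, are within about 1 mm of their places, and the arm is clear.

```bash
python3 -c "
from cell import env
print(env.close_job())"
```

```text
the job is handed in; nothing more can be done
None
```

Both amber bottles are upright on the carrier's floor, each within about 1 mm of the centre of its place by the camera fits, and the job was handed in at about 21 s; no verdict was returned.

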